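Start the vacuum clamping from the push-button set

TASK

Start the router's vacuum clamping from the set of four push buttons on the bed plate: press the broad round mushroom button first, then the square key, then the long bar key. Press one at a time, right down for a moment, and let it spring back up before the next; leave the small round button (spindle start) alone.

Things in the scene. Friction and masses are not known exactly. Their poses are not given: they have to be found in the camera images.
- mushroom_top (a point): Mushroom button: broad flat round black cap, 42 mm across, on a short steel stem; pressed first. On a grey housing 60 mm square, in any place of a 2 x 2 set (66 mm apart). Point: centre of the cap's top, moves with it; 66 mm above the table, 12 mm above its housing; z up, x and y along the housing's sides. Goes straight down 8 mm to a stop against a spring (1.5 N to start, 4.5 N fully down), springs back. Fixed to the table.
- square_top (a point): Square key: square black cap 30 x 30 mm in a square steel frame; pressed second. On a grey housing 60 mm square, in any place of a 2 x 2 set (66 mm apart). Point: centre of the cap's top, moves with it; 66 mm above the table, 12 mm above its housing; z up, x and y along the housing's sides. Goes straight down 8 mm to a stop against a spring (1.5 N to start, 4.5 N fully down), springs back. Fixed to the table.
- bar_top (a point): Bar key: long narrow black cap 18 x 44 mm in a steel frame, long along the point's y; pressed third. On a grey housing 60 mm square, in any place of a 2 x 2 set (66 mm apart). Point: centre of the cap's top, moves with it; 66 mm above the table, 12 mm above its housing; z up, x and y along the housing's sides. Goes straight down 8 mm to a stop against a spring (1.5 N to start, 4.5 N fully down), springs back. Fixed to the table.
- small_top (a point): Small round button: black cap 19 mm across in a steel ring (spindle start); not to be pressed. On a grey housing 60 mm square, in any place of a 2 x 2 set (66 mm apart). Point: centre of the cap's top, moves with it; 66 mm above the table, 12 mm above its housing; z up, x and y along the housing's sides. Goes straight down 8 mm to a stop against a spring (1.5 N to start, 4.5 N fully down), springs back. Fixed to the table.

How it is judged:
On the way, in this order (a step that is already met when the one before it is completed fails the run):
1. the mushroom button is pressed right down, the other buttons being up (distance of mushroom_top from where it was at the start of the episode above 0.0055 m and distance of each of square_top, bar_top, small_top from where it was at the start of the episode below 0.002 m), for 0.1 s.
2. it is let go: all the buttons are up (distance of each of mushroom_top, square_top, bar_top, small_top from where it was at the start of the episode below 0.002 m), for 0.1 s.
3. the square key is pressed right down, the others being up (distance of square_top from where it was at the start of the episode above 0.0055 m and distance of each of mushroom_top, bar_top, small_top from where it was at the start of the episode below 0.002 m), for 0.1 s.
4. it is let go: all the buttons are up (all of step 2), for 0.1 s.
5. the long bar key is pressed right down, the others being up (distance of bar_top from where it was at the start of the episode above 0.0055 m and distance of each of mushroom_top, square_top, small_top from where it was at the start of the episode below 0.002 m), for 0.1 s.
At the end, for the whole second after the job is handed in: After the three presses in order (each at least 5.5 mm of its 8 mm travel), all four buttons are back up, within 2 mm of where they stood (all of step 4); the robot touches nothing.
It fails at once if the small round button is pressed (more than 3 mm) (distance of small_top from where it was at the start of the episode above 0.003 m).
It fails at once if two buttons are down (more than 3 mm) at once (distance of each of mushroom_top, square_top from where it was at the start of the episode above 0.003 m or distance of each of mushroom_top, bar_top from where it was at the start of the episode above 0.003 m or distance of each of square_top, bar_top from where it was at the start of the episode above 0.003 m).
It also fails if it takes over 38 s, if anything falls off the work surface, if the arm or the gripper's body presses on something with over 40 N, if the wrist force passes 120 N, or if a joint passes its speed limit or range.

ROBOT

A 6-joint arm with a two-finger parallel gripper is mounted at the origin on a cart in front of the work surface, level with it; the furniture and walls round the work are solid. World frame = base frame: x ahead of the robot, y to its left, z up, the work surface at z = 0. Lengths are in m, angles in rad, forces in N, time in s.
With the tool pointing down it reaches from about 0.375 to 0.975 m from the base axis. Payload 3.8 kg.
Tool frame: the origin (TCP) lies midway between the tips of the shut fingers; the grasp point (between the pads) lies 19 mm behind it; z points along the fingers, y is the line along which they close (so a half turn about z gives the same grasp; the last joint's range is limited). The gripper opens to 85 mm and grips with 20 to 120 N. Pads are 22 mm wide; open, the fingers measure 114 mm over their backs; the gripper's body (76 mm by 85 mm) begins 54 mm behind the grasp point. The pads swing forward as they close: fully open they stand 13 mm farther back than shut.
Start: joints at [-1.218, 0.264, 1.604, -0, 1.274, -0.037], TCP at [0.256, -0.624, 0.231] pointing down, gripper open.
Joint ranges: [-2.63, 2.63], [-0.94, 2.18], [0.31, 2.57], [-1.31, 4.45], [0, 2.66], [-2.55, 2.55]. Speed limits (rad/s): [2.57, 2.57, 3.14, 3.14, 3.14, 3.14].

INTERFACE

Orientations are given as a rotation vector (axis times angle).
In Python, from workcell import read_state, vision, ticket gives the robot as it stands. The module is installed in compiled form; this text tells all that it offers.
- The arm moves only by the tool jog_arm, never from a script. Its arguments are lists of equal length, an entry for each row: "turn": the turn, a rotation vector about the tool's x, y, z in rad, a list of three; "delta_pos": the shift along the tool's x, y, z in m, a list of three; "gripper": the finger opening in m, from 0 to 0.0854. In form: {"turn": [[rx, ry, rz], ...], "delta_pos": [[dx, dy, dz], ...], "gripper": [gripper, ...]}. A call has 1 to 20 rows; each row shifts and turns the commanded pose from where the row before left it, along the tool's axes as they then stand; what a row does not reach is not made up. A row lasts 1/12 s, in which the tool goes at most 41.7 mm and 7.16 degrees, less where a joint would pass 70% of its speed; a pose out of reach is approached as far as the arm can. A call with a gripper value outside its range is refused whole. The fingers move at their own pace and stop on an object; "grip_force" is the grip in N (left out, the last holds). Time passes only in rows, so rows that do not move let the fingers close. It gives the time, the measured TCP pose, the force, the opening and the grip force at its end, in the units of the state.
- read_state(): the state, without advancing time (a new reading comes with each control period).
- vision.read_camera(name): name is "scene" or "top" or "wrist"; returns the picture (384x512x3 uint8, red, green, blue); there is no depth.
- vision.calibration(name): a dict with "vfov" (degrees; the focal length in pixels is half the picture's height over the tangent of half this angle, whatever the lens; pixels are square), "cx", "cy" (the principal point, pixels), "R" (3x3) and "t" (3): a world point X has camera coordinates R X + t; the wrist camera has in their place "mount" (4x4, takes a point from camera to tool coordinates, whose origin is the TCP and whose axes are the flange's). Camera axes: x right, y down, z forward; pixel columns grow to the right and rows downward; lengths in m; the calibration is good to about 2 mm. A picture is of the moment at which its call begins: read the wrist's pose just before it. calibration takes no time and is no camera call.
- ticket.finish_job(): hands the job in; it is judged then, once.
The state is a dict: "time": time; "q": joint angles; "joint_vel": joint speeds; "joint_torque": joint torques, N m; "tool_pos": TCP position; "tcp_rot": TCP orientation; "wrist_force": force on the tool from outside, world axes, zero at the start; "torque": the same for the moment, N m; "width": opening from 0.0 (shut) to 1.0 (fully open); "grip_force": force on a finger pad.
Only numpy, scipy, OpenCV 4.12 (cv2) and the standard library are available. Lean on these libraries where they do the work, as an engineer would, in place of code of your own. Each camera call takes 0.05 s, during which the arm holds its last target. There are 200 camera calls.

## Working session

There is one attempt and no reset: what is moved stays moved. The work goes in short steps, Python scripts to look and compute and a tool call to move; the robot and the scene stay as the last step left them, time stands still between calls to the robot, and variables do not carry over. Pictures are saved under pics/ and viewed, at most 10 in all, crops included, and the job is handed in when it is done.

Besides the shell and the picture viewer there is one more tool, called after "Call:" in YAML: its name, and indented under it one key for each argument. jog_arm: Moves the arm, as the interface text tells. Its arguments: {"type":"object","properties":{"turn":{"type":"array","items":{"type":"array","items":{"type":"number"}}},"delta_pos":{"type":"array","items":{"type":"array","items":{"type":"number"}}},"gripper":{"type":"array","items":{"type":"number"}},"grip_force":{"type":"number"}},"required":["turn","delta_pos","gripper"]}

```bash
mkdir -p pics
python3 - <<'E'
from workcell import read_state, vision
import cv2,numpy as np
s=read_state();print(s['tool_pos'],s['tcp_rot'],s['time'])
a=vision.read_camera('top');cv2.imwrite('pics/top.png',a[:,:,::-1])
b=vision.read_camera('scene');cv2.imwrite('pics/scene.png',b[:,:,::-1])
for n in('top','scene','wrist'):print(vision.calibration(n))
E
```

```text
[ 0.25623614 -0.6236914   0.22996162] [-3.07995967e+00 -6.08017005e-01  5.63266514e-04] 0.0
{'vfov': 46.459531086226356, 'cx': 259.4622539440239, 'cy': 192.5788870204758, 'R': array([[-0.02747231, -0.99954306, -0.01260717],
       [-0.9869218 ,  0.02912515, -0.15854677],
       [ 0.15884151,  0.00808665, -0.98727098]]), 't': array([0.34783935, 0.4650213 , 0.88782626])}
{'vfov': 57.00964084175527, 'cx': 254.74801793534658, 'cy': 191.09053214797873, 'R': array([[-0.89573128, -0.44447978, -0.01015827],
       [-0.27936399,  0.58046456, -0.76486381],
       [ 0.34586302, -0.68227459, -0.64411191]]), 't': array([0.54557942, 0.00514425, 0.97250153])}
{'vfov': 63.69650713054004, 'cx': 258.2715228543344, 'cy': 195.78418642596435, 'mount': array([[ 8.37150202e-04, -9.56912628e-01, -2.90374794e-01,
         7.58800243e-02],
       [ 9.99999649e-01,  8.10834506e-04,  2.10941621e-04,
         2.15992216e-04],
       [ 3.35932015e-05, -2.90374868e-01,  9.56912971e-01,
        -1.44210737e-01],
       [ 0.00000000e+00,  0.00000000e+00,  0.00000000e+00,
         1.00000000e+00]])}
```

View pics/top.png

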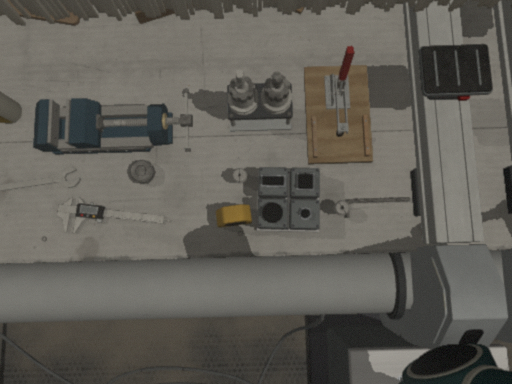

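View pics/scene.png

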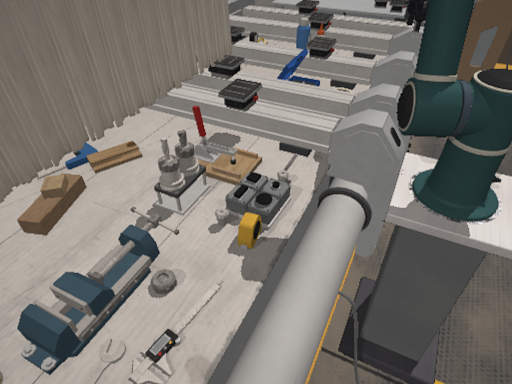

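```bash
cat > h.py <<'E'
from workcell import read_state, vision
import cv2,numpy as np
def ray(n,uv,st=None):
    c=vision.calibration(n);f=192/np.tan(np.radians(c['vfov']/2))
    d=np.array([(uv[0]-c['cx'])/f,(uv[1]-c['cy'])/f,1])
    if n=='wrist':
        from scipy.spatial.transform import Rotation as Ro
        R=Ro.from_rotvec(st['tcp_rot']).as_matrix();m=c['mount']
        return R@m[:3,3]+st['tool_pos'],R@m[:3,:3]@d
    return -c['R'].T@c['t'],c['R'].T@d
def onz(n,uv,z,st=None):
    o,d=ray(n,uv,st);return o+d*(z-o[2])/d[2]
def tri(a,b):
    (o,d),(p,e)=a,b
    s=np.linalg.lstsq(np.c_[d,-e],p-o,rcond=None)[0];return o+d*s[0],p+e*s[1]
E
python3 - <<'E'
from h import *
a=cv2.imread('pics/top.png');b=cv2.imread('pics/scene.png')
c=cv2.resize(a[155:245,205:335],None,fx=4.5,fy=4.5,interpolation=cv2.INTER_CUBIC)
d=cv2.resize(b[150:260,190:320],None,fx=4.5,fy=4.5,interpolation=cv2.INTER_CUBIC)[:,:]
cv2.imwrite('pics/c.png',cv2.convertScaleAbs(c,alpha=1.6));cv2.imwrite('pics/d.png',cv2.convertScaleAbs(d,alpha=1.6))
for n,uv in dict(bar=(273,181),sq=(305,181),mush=(272,212),small=(305,213)).items():print(n,onz('top',uv,.066))
print('collar',tri(ray('top',(403,285)),ray('scene',(350,195))))
print('collar topedge',tri(ray('top',(395,253)),ray('scene',(322,190))))
for z in(.1,.2,.3):print(z,onz('top',(300,260),z),onz('top',(300,318),z))
print(-vision.calibration('top')['R'].T@vision.calibration('top')['t'],-vision.calibration('scene')['R'].T@vision.calibration('scene')['t'])
E
```

```text
bar [0.49331527 0.30625149 0.066     ]
sq [0.49138935 0.24172632 0.066     ]
mush [0.43042935 0.31027978 0.066     ]
small [0.4265191  0.24455637 0.066     ]
collar (array([ 0.27198222,  0.01116233, -0.10005156]), array([ 0.26762628,  0.01017452, -0.09952661]))
collar topedge (array([ 0.34534409,  0.02498047, -0.09665498]), array([ 0.35461975,  0.02760872, -0.09725224]))
0.1 [0.33389099 0.26101788 0.1       ] [0.22788102 0.26545496 0.1       ]
0.2 [0.3331399  0.26873333 0.2       ] [0.23953402 0.27265123 0.2       ]
0.3 [0.33238882 0.27644878 0.3       ] [0.25118701 0.27984751 0.3       ]
[0.32747194 0.32695706 0.95463799] [0.15377736 0.90302605 0.63587661]
```

View pics/c.png

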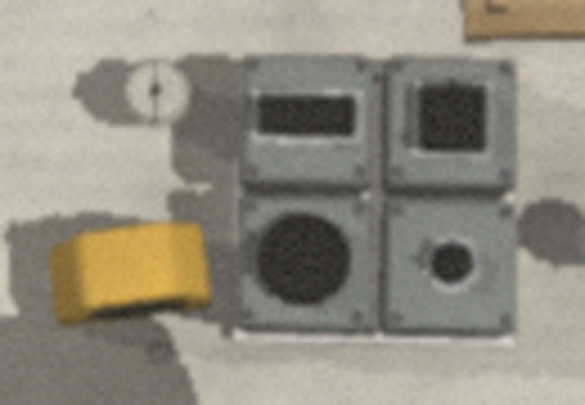

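View pics/d.png

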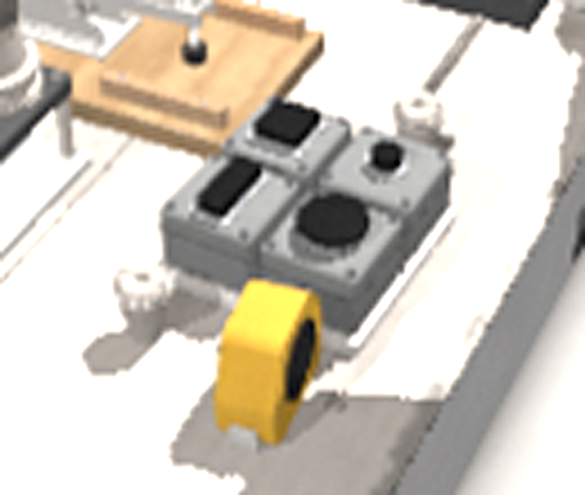

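Run:
```python
from h import *
G={}
for n,box in(('top',(245,160,330,235)),('scene',(222,165,295,225))):
    im=cv2.imread(f'pics/{n}.png');x0,y0,x1,y1=box
    g=im[y0:y1,x0:x1].max(2)
    _,_,st,c=cv2.connectedComponentsWithStats((g<52).astype('u1'))
    for s,k in zip(st[1:],c[1:]):
        if s[4]>25:
            uv=k+[x0,y0];print(n,s,uv.round(1),onz(n,uv,.066).round(4))
print(read_state()['time'],read_state()['q'])
```

```text
top [ 53  13  15  16 211] [305.  180.7] [0.4921 0.2418 0.066 ]
top [ 17  16  22   9 173] [272.5 180.3] [0.4947 0.3072 0.066 ]
top [14 35 26  4 53] [271.3 196.6] [0.4616 0.3106 0.066 ]
top [45 34 27  5 61] [301.5 197.1] [0.4587 0.2503 0.066 ]
top [ 15  42  23  21 345] [271.7 212.2] [0.4301 0.311  0.066 ]
top [56 49  9  9 60] [304.8 213. ] [0.4266 0.245  0.066 ]
scene [25  7 14 11 99] [253.5 176.9] [0.4884 0.2489 0.066 ]
scene [51 17  6  6 34] [275.5 184.4] [0.4238 0.2524 0.066 ]
scene [ 12  20  14  13 103] [240.5 190.9] [0.4922 0.3142 0.066 ]
scene [ 34  28  16  12 155] [263.7 198.5] [0.4276 0.3152 0.066 ]
0.1 [-1.21785725e+00  2.64696286e-01  1.60521466e+00 -5.50434973e-06
  1.27372606e+00 -3.68834217e-02]
```

Call:
jog_arm:
  turn:
    - [0, 0, -0.112]
    - [0, 0, -0.112]
    - [0, 0, -0.112]
    - [0, 0, -0.112]
    - [0, 0, -0.112]
    - [0, 0, -0.112]
    - [0, 0, -0.112]
    - [0, 0, -0.112]
    - [0, 0, -0.112]
    - [0, 0, -0.112]
    - [0, 0, -0.112]
    - [0, 0, 0]
    - [0, 0, 0]
  delta_pos:
    - [0, 0, -0.008]
    - [0, 0, -0.008]
    - [0, 0, -0.008]
    - [0, 0, -0.008]
    - [0, 0, -0.008]
    - [0, 0, -0.008]
    - [0, 0, -0.008]
    - [0, 0, -0.008]
    - [0, 0, -0.008]
    - [0, 0, -0.008]
    - [0, 0, 0]
    - [0, 0, 0]
    - [0, 0, 0]
  gripper: [0, 0, 0, 0, 0, 0, 0, 0, 0, 0, 0, 0, 0]

```text
time: 1.18
tool_pos: [0.2564, -0.6241, 0.3107]
tcp_rot: [-2.167, -2.273, -0.001]
wrist_force: [-0.6, -0.1, -0.7]
width: -0.0
grip_force: 0.0
```

Call:
jog_arm:
  turn:
    - [0, 0, 0]
    - [0, 0, 0]
    - [0, 0, 0]
    - [0, 0, 0]
    - [0, 0, 0]
    - [0, 0, 0]
    - [0, 0, 0]
    - [0, 0, 0]
    - [0, 0, 0]
    - [0, 0, 0]
    - [0, 0, 0]
    - [0, 0, 0]
    - [0, 0, 0]
    - [0, 0, 0]
    - [0, 0, 0]
    - [0, 0, 0]
    - [0, 0, 0]
    - [0, 0, 0]
  delta_pos:
    - [0.03, 0.015, 0]
    - [0.03, 0.015, 0]
    - [0.03, 0.015, 0]
    - [0.03, 0.015, 0]
    - [0.03, 0.015, 0]
    - [0.03, 0.015, 0]
    - [0.03, 0.015, 0]
    - [0.03, 0.015, 0]
    - [0.03, 0.015, 0]
    - [0.03, 0.015, 0]
    - [0.03, 0.015, 0]
    - [0.03, 0.015, 0]
    - [0.03, 0.015, 0]
    - [0.03, 0.015, 0]
    - [0.03, 0.015, 0]
    - [0.03, 0.015, 0]
    - [0.03, 0.015, 0]
    - [0.03, 0.015, 0]
  gripper: [0, 0, 0, 0, 0, 0, 0, 0, 0, 0, 0, 0, 0, 0, 0, 0, 0, 0]

```text
time: 2.68
tool_pos: [0.4986, -0.0696, 0.3107]
tcp_rot: [-2.167, -2.273, 0.001]
wrist_force: [-0.4, -0.6, 0.7]
width: -0.003
grip_force: 0.0
```

Call:
jog_arm:
  turn:
    - [0, 0, 0]
    - [0, 0, 0]
    - [0, 0, 0]
    - [0, 0, 0]
    - [0, 0, 0]
    - [0, 0, 0]
    - [0, 0, 0]
    - [0, 0, 0]
    - [0, 0, 0]
    - [0, 0, 0]
    - [0, 0, 0]
    - [0, 0, 0]
    - [0, 0, 0]
    - [0, 0, 0]
    - [0, 0, 0]
    - [0, 0, 0]
    - [0, 0, 0]
  delta_pos:
    - [0.027, -0.0026, 0]
    - [0.027, -0.0026, 0]
    - [0.027, -0.0026, 0]
    - [0.027, -0.0026, 0]
    - [0.027, -0.0026, 0]
    - [0.027, -0.0026, 0]
    - [0.027, -0.0026, 0]
    - [0.027, -0.0026, 0]
    - [0.027, -0.0026, 0]
    - [0.027, -0.0026, 0]
    - [0.027, -0.0026, 0]
    - [0.027, -0.0026, 0]
    - [0.027, -0.0026, 0]
    - [0.027, -0.0026, 0]
    - [0, 0, 0]
    - [0, 0, 0]
    - [0, 0, 0]
  gripper: [0, 0, 0, 0, 0, 0, 0, 0, 0, 0, 0, 0, 0, 0, 0, 0, 0]

```text
time: 4.1
tool_pos: [0.4427, 0.3038, 0.3106]
tcp_rot: [2.165, 2.276, -0.002]
wrist_force: [-0.6, -0.7, 0.2]
width: 0.002
grip_force: 0.0
```

Run:
```python
from h import *
s=read_state();a=vision.read_camera('wrist')[:,:,::-1];cv2.imwrite('pics/w.png',a)
print(s['tool_pos'],s['tcp_rot'],s['time'])
m=(a.max(2)<52).astype('u1')
_,_,st,c=cv2.connectedComponentsWithStats(m)
for t,k in zip(st[1:],c[1:]):
    if t[4]>150: print(t,k.round(1),onz('wrist',k,.066,s).round(4))
```

```text
[0.44271756 0.30384252 0.3106231 ] [ 2.16500367  2.27615809 -0.00243028] 4.1
[396  94  24 104 327] [407.2 143.8] [0.6292 0.3375 0.066 ]
[234 140  32  32 795] [249.3 155.7] [0.4326 0.3124 0.066 ]
[ 70 144  66  24 595] [118.3 154.9] [0.2672 0.3051 0.066 ]
[293 144  16  34 433] [300.3 160.7] [0.4977 0.3094 0.066 ]
[437 170  27  23 195] [448.7 180.3] [0.6918 0.2936 0.066 ]
[  83  195   58  107 3304] [110.5 244. ] [0.2464 0.1801 0.066 ]
[283 198  23  23 461] [293.6 209.1] [0.4946 0.244  0.066 ]
[    0   237   512   147 35843] [256.9 338.8] [0.4562 0.0313 0.066 ]
[   0  265   57  103 2555] [ 16.9 315.3] [0.0967 0.0556 0.066 ]
```

View pics/w.png

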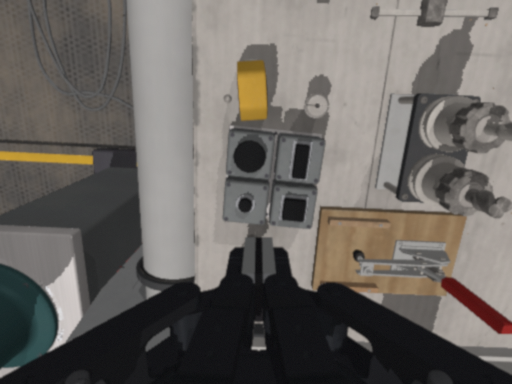

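Call:
jog_arm:
  turn:
    - [0, 0, 0.096]
    - [0, 0, 0]
    - [0, 0, 0]
    - [0, 0, 0]
    - [0, 0, 0]
    - [0, 0, 0]
    - [0, 0, 0]
    - [0, 0, 0]
    - [0, 0, 0]
    - [0, 0, 0]
    - [0, 0, 0]
    - [0, 0, 0]
    - [0, 0, 0]
    - [0, 0, 0]
  delta_pos:
    - [0, 0, 0]
    - [0.0076, -0.012, 0]
    - [0, 0, 0.022]
    - [0, 0, 0.022]
    - [0, 0, 0.022]
    - [0, 0, 0.022]
    - [0, 0, 0.022]
    - [0, 0, 0.022]
    - [0, 0, 0.022]
    - [0, 0, 0.022]
    - [0, 0, 0.022]
    - [0, 0, 0.022]
    - [0, 0, 0.0]
    - [0, 0, 0]
  gripper: [0, 0, 0, 0, 0, 0, 0, 0, 0, 0, 0, 0, 0, 0]

```text
time: 5.32
tool_pos: [0.43, 0.3113, 0.0903]
tcp_rot: [-2.271, -2.17, 0.005]
wrist_force: [0.1, 0.3, 0.2]
width: 0.001
grip_force: 0.0
```

Call:
jog_arm:
  turn:
    - [0, 0, 0]
    - [0, 0, 0]
    - [0, 0, 0]
    - [0, 0, 0]
    - [0, 0, 0]
    - [0, 0, 0]
    - [0, 0, 0]
    - [0, 0, 0]
  delta_pos:
    - [0, 0, 0.01]
    - [0, 0, 0.01]
    - [0, 0, 0.006]
    - [0, 0, 0.0053]
    - [0, 0, 0]
    - [0, 0, 0]
    - [0, 0, 0]
    - [0, 0, 0]
  gripper: [0, 0, 0, 0, 0, 0, 0, 0]

```text
time: 5.98
tool_pos: [0.4317, 0.3126, 0.0606]
tcp_rot: [2.271, 2.171, 0.001]
wrist_force: [0.3, -0.0, 3.1]
width: -0.003
grip_force: 1.7
```

Call:
jog_arm:
  turn:
    - [0, 0, 0]
    - [0, 0, 0]
    - [0, 0, 0]
    - [0, 0, 0]
    - [0, 0, 0]
  delta_pos:
    - [0, 0, 0.002]
    - [0, 0, 0.001]
    - [0, 0, 0]
    - [0, 0, 0]
    - [0, 0, 0]
  gripper: [0, 0, 0, 0, 0]

```text
time: 6.4
tool_pos: [0.4317, 0.3126, 0.058]
tcp_rot: [2.271, 2.171, 0.001]
wrist_force: [-1.7, -2.0, 7.8]
width: -0.005
grip_force: 4.5
```

Call:
jog_arm:
  turn:
    - [0, 0, 0]
    - [0, 0, 0]
    - [0, 0, 0]
    - [0, 0, 0]
    - [0, 0, 0]
    - [0, 0, 0]
    - [0, 0, 0]
    - [0, 0, 0]
    - [0, 0, 0]
    - [0, 0, 0]
  delta_pos:
    - [0, 0, -0.01]
    - [0, 0, -0.015]
    - [0, 0, -0.015]
    - [0, 0, 0]
    - [-0.0219, 0.0214, 0]
    - [-0.0219, 0.0214, 0]
    - [-0.022, 0.0215, 0]
    - [0, 0, 0]
    - [0, 0, 0]
    - [0, 0, 0]
  gripper: [0, 0, 0, 0, 0, 0, 0, 0, 0, 0]

```text
time: 7.23
tool_pos: [0.4918, 0.2437, 0.0961]
tcp_rot: [-2.271, -2.169, 0.002]
wrist_force: [-0.0, 0.6, 0.5]
width: -0.0
grip_force: 0.0
```

Run:
```python
from h import *
s=read_state();a=vision.read_camera('top')[:,:,::-1];print(s['tool_pos'],s['wrist_force'])
b=vision.read_camera('scene')[:,:,::-1]
cv2.imwrite('pics/c2.png',cv2.resize(np.hstack([a[130:250,200:340],b[130:250,190:330]]),None,fx=2.8,fy=2.8))
```

```text
[0.49183758 0.24371505 0.09608145] [-0.04722484  0.58021165  0.4790782 ]
```

View pics/c2.png

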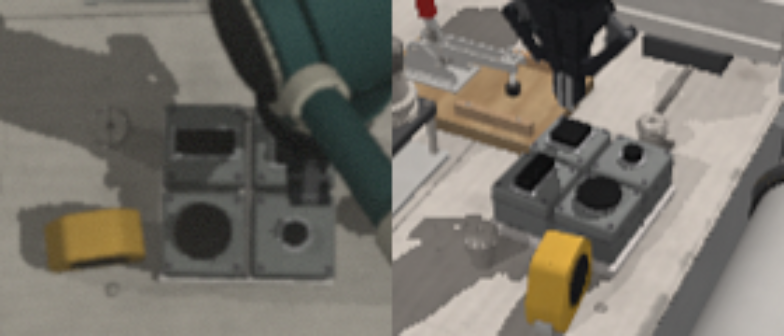

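The fingers stand above the square key (scene inset, tip at about (568,100), cap at (572,132)). The mushroom is back up. I press the square key next.

Call:
jog_arm:
  turn:
    - [0, 0, 0]
    - [0, 0, 0]
    - [0, 0, 0]
    - [0, 0, 0]
    - [0, 0, 0]
    - [0, 0, 0]
    - [0, 0, 0]
    - [0, 0, 0]
    - [0, 0, 0]
    - [0, 0, 0]
  delta_pos:
    - [0, 0, 0.012]
    - [0, 0, 0.01]
    - [0, 0, 0.006]
    - [0, 0, 0.006]
    - [0, 0, 0.004]
    - [0, 0, 0.002]
    - [0, 0, 0]
    - [0, 0, 0]
    - [0, 0, 0]
    - [0, 0, 0]
  gripper: [0, 0, 0, 0, 0, 0, 0, 0, 0, 0]

```text
time: 8.17
tool_pos: [0.4912, 0.2439, 0.0579]
tcp_rot: [-2.27, -2.17, 0.004]
wrist_force: [-7.6, -0.8, 11.1]
width: -0.002
grip_force: 6.3
```

Call:
jog_arm:
  turn:
    - [0, 0, 0]
    - [0, 0, 0]
    - [0, 0, 0]
    - [0, 0, 0]
    - [0, 0, 0]
    - [0, 0, 0]
    - [0, 0, 0]
    - [0, 0, 0]
    - [0, 0, 0]
    - [0, 0, 0]
  delta_pos:
    - [0, 0, -0.01]
    - [0, 0, -0.015]
    - [0, 0, -0.015]
    - [0, 0, 0]
    - [0.0217, 0.0003, 0]
    - [0.0217, 0.0003, 0]
    - [0.0217, 0.0003, 0]
    - [0, 0, 0]
    - [0, 0, 0]
    - [0, 0, 0]
  gripper: [0, 0, 0, 0, 0, 0, 0, 0, 0, 0]

```text
time: 9.0
tool_pos: [0.496, 0.3083, 0.0961]
tcp_rot: [2.27, 2.171, -0.002]
wrist_force: [-0.4, 0.4, 0.2]
width: 0.007
grip_force: 0.0
```

Call:
jog_arm:
  turn:
    - [0, 0, 0]
    - [0, 0, 0]
    - [0, 0, 0]
    - [0, 0, 0]
    - [0, 0, 0]
    - [0, 0, 0]
    - [0, 0, 0]
    - [0, 0, 0]
    - [0, 0, 0]
    - [0, 0, 0]
  delta_pos:
    - [0, 0, 0.012]
    - [0, 0, 0.01]
    - [0, 0, 0.006]
    - [0, 0, 0.006]
    - [0, 0, 0.004]
    - [0, 0, 0.002]
    - [0, 0, 0]
    - [0, 0, 0]
    - [0, 0, 0]
    - [0, 0, 0]
  gripper: [0, 0, 0, 0, 0, 0, 0, 0, 0, 0]

```text
time: 9.83
tool_pos: [0.4955, 0.3076, 0.0579]
tcp_rot: [-2.271, -2.171, 0.005]
wrist_force: [-5.4, -5.6, 11.3]
width: 0.001
grip_force: 5.9
```

Same stop height as the other two, so the bar key is fully down. Raising the arm clear.

Call:
jog_arm:
  turn:
    - [0, 0, 0]
    - [0, 0, 0]
    - [0, 0, 0]
    - [0, 0, 0]
    - [0, 0, 0]
    - [0, 0, 0]
    - [0, 0, 0]
    - [0, 0, 0]
    - [0, 0, 0]
    - [0, 0, 0]
  delta_pos:
    - [0, 0, -0.01]
    - [0, 0, -0.02]
    - [0, 0, -0.02]
    - [0, 0, -0.02]
    - [0, 0, -0.02]
    - [0, 0, -0.02]
    - [0, 0, 0]
    - [0, 0, 0]
    - [0, 0, 0]
    - [0, 0, 0]
  gripper: [0, 0, 0, 0, 0, 0, 0, 0, 0, 0]

```text
time: 10.67
tool_pos: [0.4955, 0.3083, 0.1653]
tcp_rot: [-2.27, -2.17, 0.004]
wrist_force: [0.1, 0.1, -0.1]
width: 0.003
grip_force: 0.0
```

```bash
python3 -c "
from workcell import ticket,read_state
s=read_state();print(s['tool_pos'],s['wrist_force']);print(ticket.finish_job())"
```

```text
[0.49552839 0.30834314 0.16529184] [ 0.1384486   0.11780209 -0.0504163 ]
the job is handed in; nothing more can be done
None
```

I pressed the mushroom button, the square key and the bar key in that order, each down to its stop and then released. I left the small round button alone, raised the arm clear and handed the job in at about 10.7 s; the hand-in gave no verdict.

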